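# Pack a row of bee-cell cups into the loading jig

## Robot

A 6-joint arm with a two-finger parallel gripper is mounted at the origin on the work surface. World frame = base frame: x ahead of the robot, y to its left, z up, the work surface at z = 0. Lengths are in m, angles in rad, forces in N, time in s.
With the tool pointing down it reaches from about 0.3 to 0.775 m from the base axis. Payload 14.6 kg.
Tool frame: the origin (TCP) lies on the centre line of the jaws, within the pads' length; the fingertips stand 17 mm ahead of it and the grasp point (between the pads) lies 2 mm behind it; z points along the fingers, y is the line along which they close (so a half turn about z gives the same grasp; the last joint's range is limited). The gripper opens to 94 mm and grips with 3 to 60 N. Pads are 16 mm wide; open, the fingers measure 119 mm over their backs; the gripper's body (75 mm by 177 mm) begins 78 mm behind the grasp point.
Start: joints at [1.181, 0.3, 1.521, -0, 1.321, -0.067], TCP at [0.174, 0.522, 0.183] pointing down, gripper open.
Joint ranges: [-3.03, 3.03], [-0.79, 2.21], [0.23, 2.52], [-1.04, 4.18], [0, 3.07], [-2.55, 2.55]. Speed limits (rad/s): [2.22, 2.22, 2.57, 3.14, 3.14, 3.14].

## Interface

Orientations are given as a unit quaternion [w, x, y, z].
In Python, from workcell import ctrl gives the robot as it stands. The module is installed in compiled form; this text tells all that it offers.
- The arm moves only by the tool move_arm, never from a script. Its argument "deltas" is a list that holds one entry, the list of rows, each a list of 7 numbers: the shift along the world's x, y, z in mm, then the turn, a rotation vector about the world's x, y, z in degrees, then the opening, from 0 (shut) to 1 (fully open). A call has 1 to 20 rows; each row shifts and turns the commanded pose from where the row before left it; what a row does not reach is not made up. A row lasts 1/12 s, in which the tool goes at most 41.7 mm and 7.16 degrees, less where a joint would pass 70% of its speed; a pose out of reach is approached as far as the arm can. A call with a gripper value outside its range is refused whole. The fingers move at their own pace and stop on an object; "force" is the grip in N (left out, the last holds). Time passes only in rows, so rows that do not move let the fingers close. It gives the time, the measured TCP pose, the force, the opening and the grip force at its end, in the units of the state.
- ctrl.sense(): the state, without advancing time (a new reading comes with each control period).
- ctrl.capture(name): name is "side" or "top" or "wrist"; returns a dict with "pixels" (400x640x3 uint8, red, green, blue), "mtx" (3x3 intrinsics, pixels), "R" (3x3) and "t" (3): a world point X has camera coordinates R X + t. Camera axes: x right, y down, z forward; pixel columns grow to the right and rows downward; lengths in m; the calibration is good to about 2 mm. A picture is of the moment at which its call begins. There is no depth.
- ctrl.sign_off(): hands the job in; it is judged then, once.
Trained networks look in the newest picture that a camera, given by its name, has taken for a name from the list of things; names that differ only in an ending like _2 or _b are one class to them, and where a whole thing is asked for, a point or a joint stands for the part that bears it (a point fixed in the world has none). Each returns a list of dicts, best first, with "score" (0 to 1); they miss things now and then, are a little off and sometimes report something else, mostly with a low value. They report only what shows in the picture. A call takes as long as a camera call.
- ctrl.recognise(camera, query): "position" ([x, y, z] in m, in the coordinates of the camera as it stood for that picture, good to about 4 mm: the middle of the surface that is visible of it).
- ctrl.regions_of(camera, query): "mask" (400x640 bool, what is visible of it).
The state is a dict: "time_s": time; "q": joint angles; "qd": joint speeds; "joint_efforts": joint torques, N m; "ee_pos": TCP position; "ee_rot": TCP orientation; "wrist_force": force on the tool from outside, world axes, zero at the start; "wrist_torque": the same for the moment, N m; "finger_gap": finger opening in m; "grasp_force": force on a finger pad.
Only numpy, scipy, OpenCV 4.12 (cv2) and the standard library are available. Lean on these libraries where they do the work, as an engineer would, in place of code of your own. Each camera call takes 0.05 s, during which the arm holds its last target. There are 200 camera calls.

## Task

Take the wooden straightedge by its grip and with it push the five loose cell cups together, as one row, into the loading jig, so that they drive the batten ahead of them onto the sprung stop; press the row home with about 12 newtons for a moment (never over 20), then ease off slowly so that the cups stay in a straight row against the batten. Then set the straightedge back down flat on its cork board, lying along it as before. Touch the cups, batten and jig only with the straightedge, keep the cups upright and leave everything else on the bench alone.

Things in the scene. Friction and masses are not known exactly. Their poses are not given: they have to be found in the camera images.
- straightedge: Wooden straightedge standing on the cork board: a bar 150 mm long (y), 36 mm deep (x), 24 mm high, both long faces straight and alike (usable either way round). An upright grip, 26 mm thick (x) and 40 mm long (y), rises from its middle, 24 to 70 mm above the underside. 130 to 210 g. Origin: centre of its underside.
- board: Flat cork board fixed to the bench, 75 mm (x) by 190 mm (y), 6 mm thick, on which the straightedge stands at the start, long sides parallel; to the robot's left or right. Origin: centre of its underside.
- jig: Wooden loading jig fixed to the bench: two parallel rails 150 mm long, 14 mm wide, 20 mm high, inner faces 166 mm apart, no floor (the bench runs through). Origin: on the bench, middle of the open mouth; x points into the jig along the rails, y across.
- jig_end (a point): Far end of the rails, mid-way between them, on the bench (150 mm in from the mouth). Before it an aluminium cross stop, 22 mm high, with a black rubber face spans the jig. The last user set its face anywhere from 75 to 100 mm in from the mouth; this is not measured. The face is sprung: about 3.2 N per mm, up to 8 mm, with drag 0.15 N per mm/s, and comes back as the push is eased off.
- batten: Loose wooden batten across the jig between the rails, 24 mm (x) by 156 mm (y), 20 mm high, 105 to 210 g, x about along the jig's x. Its centre starts 35 to 55 mm inside the mouth, short of the stop. Pushed by the cups it slides on the bench until it meets the stop. Origin: centre of its underside.
- cup0: One of five alike wooden bee-cell cups, round, 22 mm across, 20 mm high, 12 g, standing loose on the bench in front of the jig's mouth in a ragged line, side by side across the mouth, each 35 to 75 mm out. Numbered in order towards the jig's +y, about 28 mm apart. Origin: centre of its underside.
- cup1: One of five alike wooden bee-cell cups, round, 22 mm across, 20 mm high, 12 g, standing loose on the bench in front of the jig's mouth in a ragged line, side by side across the mouth, each 35 to 75 mm out. Numbered in order towards the jig's +y, about 28 mm apart. Origin: centre of its underside.
- cup2: One of five alike wooden bee-cell cups, round, 22 mm across, 20 mm high, 12 g, standing loose on the bench in front of the jig's mouth in a ragged line, side by side across the mouth, each 35 to 75 mm out. Numbered in order towards the jig's +y, about 28 mm apart. Origin: centre of its underside.
- cup3: One of five alike wooden bee-cell cups, round, 22 mm across, 20 mm high, 12 g, standing loose on the bench in front of the jig's mouth in a ragged line, side by side across the mouth, each 35 to 75 mm out. Numbered in order towards the jig's +y, about 28 mm apart. Origin: centre of its underside.
- cup4: One of five alike wooden bee-cell cups, round, 22 mm across, 20 mm high, 12 g, standing loose on the bench in front of the jig's mouth in a ragged line, side by side across the mouth, each 35 to 75 mm out. Numbered in order towards the jig's +y, about 28 mm apart. Origin: centre of its underside.
- spare_bar: Bystander: low wooden cell bar without a grip, 22 by 160 by 10 mm, with five wax dots, between the robot's base and the cups. Origin: centre of its underside.
- cage: Bystander: small wooden queen cage, 70 by 24 by 16 mm, lying beside the jig outside its +y rail. Origin: centre of its underside.
- jar_ring: Bystander: steel ring, 44 mm across, 12 mm high, lying on the bench beside the cups, on the jig's -y side. Origin: centre of its underside.
- jar: Bystander: glass jar with a green cap, 64 mm across, 85 mm high, far right. Origin: centre of its underside.
- pot: Bystander: clay pot, 70 mm across, 60 mm high, far left. Origin: centre of its underside.

How it is judged:
On the way, in this order (a step that is already met when the one before it is completed fails the run):
1. the straightedge is lifted off its board (z of straightedge in the frame of board above 0.03 m), for 0.1 s.
2. all five cups stand in one row against the batten (within 3 mm) inside the jig, and the row is pressed on the stop with 7 to 20 N for 0.3 s (x of cup0 in the frame of batten between -0.026 and -0.018 m and y of cup0 in the frame of batten between -0.08 and 0.08 m and angle between each of cup0, cup1, cup2, cup3, cup4's own z axis and vertical below 0.15 rad and x of cup1 in the frame of batten between -0.026 and -0.018 m and y of cup1 in the frame of batten between -0.08 and 0.08 m and x of cup2 in the frame of batten between -0.026 and -0.018 m and y of cup2 in the frame of batten between -0.08 and 0.08 m and x of cup3 in the frame of batten between -0.026 and -0.018 m and y of cup3 in the frame of batten between -0.08 and 0.08 m and x of cup4 in the frame of batten between -0.026 and -0.018 m and y of cup4 in the frame of batten between -0.08 and 0.08 m and x of batten in the frame of jig above 0.055 m and angle between the x axis of batten and the x axis of jig, either way round below 0.08 rad and contact force between jig and batten above 7 N), for 0.3 s.
At the end, for the whole second after the job is handed in: All five cups upright in one row, within 4 mm of the batten's near face; batten square (0.08 rad), its centre 55 mm or more inside the jig; straightedge flat on its board, within 25 mm across and 30 mm along of the centre, 0.3 rad of its length; all at rest (x of cup0 in the frame of batten between -0.027 and -0.018 m and y of cup0 in the frame of batten between -0.08 and 0.08 m and angle between each of cup0, cup1, cup2, cup3, cup4's own z axis and vertical below 0.15 rad and x of cup1 in the frame of batten between -0.027 and -0.018 m and y of cup1 in the frame of batten between -0.08 and 0.08 m and x of cup2 in the frame of batten between -0.027 and -0.018 m and y of cup2 in the frame of batten between -0.08 and 0.08 m and x of cup3 in the frame of batten between -0.027 and -0.018 m and y of cup3 in the frame of batten between -0.08 and 0.08 m and x of cup4 in the frame of batten between -0.027 and -0.018 m and y of cup4 in the frame of batten between -0.08 and 0.08 m and x of batten in the frame of jig above 0.055 m and angle between the x axis of batten and the x axis of jig, either way round below 0.08 rad and x of straightedge in the frame of board between -0.025 and 0.025 m and y of straightedge in the frame of board between -0.03 and 0.03 m and z of straightedge in the frame of board below 0.01 m and angle between straightedge's own z axis and vertical below 0.1 rad and angle between the y axis of straightedge and the y axis of board, either way round below 0.3 rad and linear speed of each of cup0, cup1, cup2, cup3, cup4, batten, straightedge below 0.02 m/s); the robot touches nothing.
It fails at once if the jig (its rails, or its stop through the row) was pushed with more than 20 N (contact force between jig and anything else above 20 N).
It fails at once if the gripper or arm touched a cup, the batten or the jig; only the straightedge may push them (contact force between any of cup0, cup1, cup2, cup3, cup4, batten, jig and the fingers above 0.5 N or contact force between any of cup0, cup1, cup2, cup3, cup4, batten, jig and the arm above 0.5 N).
It fails at once if a cup was knocked over (angle between any of cup0, cup1, cup2, cup3, cup4's own z axis and vertical above 0.7 rad).
It fails at once if a bystander was moved by more than 15 mm (distance of any of spare_bar, cage, jar_ring, jar, pot from where it was at the start of the episode above 0.015 m).
It also fails if it takes over 64 s, if anything falls off the work surface, if the arm or the gripper's body presses on something with over 40 N, if the wrist force passes 120 N, or if a joint passes its speed limit or range.

## Working session

There is one attempt and no reset: what is moved stays moved. The work goes in short steps, Python scripts to look and compute and a tool call to move; the robot and the scene stay as the last step left them, time stands still between calls to the robot, and variables do not carry over. Pictures are saved under pics/ and viewed, at most 11 in all, crops included, and the job is handed in when it is done.

Besides the shell and the picture viewer there is one more tool, called after "Call:" in YAML: its name, and indented under it one key for each argument. move_arm: Moves the arm, as the interface text tells. Its arguments: {"type":"object","properties":{"deltas":{"type":"array","items":{"type":"array","items":{"type":"array","items":{"type":"number"}}}},"force":{"type":"number"}},"required":["deltas"]}

```bash
mkdir -p pics
cat > h.py <<'E'
from workcell import ctrl
import numpy as np, cv2
def cap(c,name=None):
    d=ctrl.capture(c)
    if name: cv2.imwrite(f'pics/{name}.png',cv2.cvtColor(d['pixels'],cv2.COLOR_RGB2BGR))
    return d
def ray(d,uv,z):
    # pixel(s) -> world at height z
    K,R,t=map(np.array,(d['mtx'],d['R'],d['t']))
    uv=np.atleast_2d(uv).astype(float)
    v=np.c_[uv,np.ones(len(uv))]@np.linalg.inv(K).T@R
    c=-R.T@t
    return c+v*((z-c[2])/v[:,2])[:,None]
def rec(c,d,q):
    R,t=np.array(d['R']),np.array(d['t'])
    return [(round(r['score'],2),np.round(R.T@(np.array(r['position'])-t),4).tolist()) for r in ctrl.recognise(c,q)]
E
python3 - <<'E'
from h import *
s=ctrl.sense();print({k:np.round(v,3).tolist() for k,v in s.items()})
d=cap('top','top0');cap('side','side0')
print(np.round(-np.array(d['R']).T@d['t'],3))
for q in ['straightedge','board','jig','jig_end','batten','cup0','spare_bar','cage','jar_ring','jar','pot']:print(q,rec('top',d,q)[:6])
E
```

```text
{'time_s': 0.0, 'q': [1.181, 0.3, 1.522, 0.0, 1.321, -0.067], 'qd': [0.001, -0.0, -0.001, 0.0, -0.0, -0.001], 'joint_efforts': [-0.002, -53.18, -35.274, 0.071, 0.024, 0.0], 'ee_pos': [0.174, 0.521, 0.182], 'ee_rot': [-0.0, 0.161, 0.987, -0.001], 'wrist_force': [-0.952, -0.594, 0.406], 'wrist_torque': [0.019, -0.01, -0.004], 'grasp_force': 0.0, 'finger_gap': 0.094}
[0.403 0.013 1.077]
straightedge [(0.95, [0.4263, 0.303, 0.0319])]
board [(0.66, [0.4369, 0.285, 0.0104])]
jig [(0.94, [0.6874, -0.0408, 0.0202])]
jig_end [(0.69, [0.6895, -0.0424, 0.0212])]
batten [(0.87, [0.6367, -0.042, 0.0213])]
cup0 [(0.64, [0.5528, -0.0112, 0.0161]), (0.44, [0.5418, -0.0395, 0.0138])]
spare_bar [(0.78, [0.3662, 0.046, 0.0105])]
cage [(0.71, [0.6812, 0.0788, 0.0134])]
jar_ring []
jar [(0.79, [0.6639, -0.3019, 0.0846])]
pot [(0.86, [0.6843, 0.3384, 0.0282]), (0.69, [0.5728, -0.1679, 0.0119]), (0.55, [0.6628, -0.3038, 0.0846])]
```

View pics/top0.png

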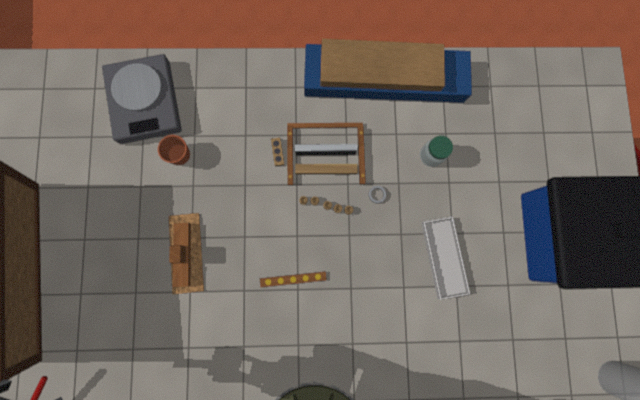

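View pics/side0.png

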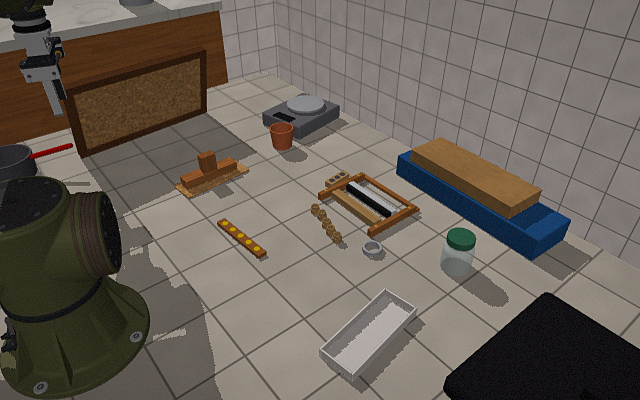

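The top view shows world +x up and +y left. The straightedge lies along world x at (182,253). The jig mouth is at row ~184 with the batten at row 169, the cups run from (305,200) to (348,210), and the ring is at (378,194). I'll measure angles from the masks.

```bash
cat >> h.py <<'E'
def rect(c,d,q,z):
    out=[]
    for r in ctrl.regions_of(c,q):
        m=r['mask'].astype(np.uint8)
        cs=cv2.findContours(m,0,1)[0]
        if not cs: continue
        p=max(cs,key=cv2.contourArea).reshape(-1,2)
        w=ray(d,p,z)[:,:2].astype(np.float32)*1000
        (x,y),(a,b),th=cv2.minAreaRect(w)
        out.append((round(r['score'],2),[round(x,1),round(y,1)],[round(a,1),round(b,1)],round(th,1)))
    return out
E
python3 - <<'E'
from h import *
d=cap('top')
for q,z in [('straightedge',.03),('board',.006),('jig',.02),('batten',.02),('cup0',.02),('jar_ring',.012),('cage',.016)]:print(q,rect('top',d,q,z)[:6])
d=cap('wrist')
R,t=np.array(d['R']),np.array(d['t']);print(np.round(d['mtx'],1).tolist(),np.round(-R.T@t,3),np.round(R,3).tolist())
E
```

```text
straightedge [(0.15, [676.6, 79.6], [72.0, 24.8], 8.6)]
board [(0.59, [433.3, 303.1], [189.3, 75.2], 5.1)]
jig [(0.89, [674.1, -39.5], [195.3, 161.7], 89.5)]
batten [(0.79, [633.3, -38.6], [159.5, 30.5], 89.3)]
cup0 [(0.52, [529.8, -92.7], [14.8, 14.8], 89.1), (0.46, [535.2, -65.8], [19.7, 19.9], 88.5), (0.42, [556.2, 17.3], [19.6, 19.8], 89.2), (0.41, [543.0, -41.4], [19.7, 19.9], 88.8), (0.37, [552.1, -10.8], [12.3, 12.4], 89.2), (0.27, [673.0, -40.6], [192.6, 159.1], 89.6)]
jar_ring [(0.64, [568.6, -165.8], [38.6, 43.2], 43.5), (0.6, [429.8, 316.1], [152.5, 53.8], 3.0)]
cage [(0.49, [680.2, 80.9], [71.2, 23.5], 8.9), (0.35, [534.4, -66.0], [19.8, 17.4], 89.1)]
[[360.1, 0.0, 320.2], [0.0, 360.1, 199.4], [0.0, 0.0, 1.0]] [0.096 0.546 0.384] [[0.316, 0.949, -0.0], [0.912, -0.304, 0.277], [0.262, -0.088, -0.961]]
```

Call:
move_arm:
  deltas:
    - [[20, -16.5, 2, 0, 0, 1.75, 1], [20, -16.5, 2, 0, 0, 1.75, 1], [20, -16.5, 2, 0, 0, 1.75, 1], [20, -16.5, 2, 0, 0, 1.75, 1], [20, -16.5, 2, 0, 0, 1.75, 1], [20, -16.5, 2, 0, 0, 1.75, 1], [20, -16.5, 2, 0, 0, 1.75, 1], [20, -16.5, 2, 0, 0, 1.75, 1], [20, -16.5, 2, 0, 0, 1.75, 1], [20, -16.5, 2, 0, 0, 1.75, 1], [20, -16.5, 2, 0, 0, 1.75, 1], [20, -16.5, 2, 0, 0, 1.75, 1], [16, -15, 2, 0, 0, 1.75, 1], [0, 0, 0, 0, 0, 0, 1], [0, 0, 0, 0, 0, 0, 1]]

```text
time_s: 2.35
ee_pos: [0.4308, 0.3081, 0.209]
ee_rot: [-0.0, -0.036, 0.999, 0.0]
wrist_force: [-0.5, 0.6, -0.5]
finger_gap: 0.0936
grasp_force: 0.0
```

Run:
```python
from h import *
s=ctrl.sense();print(s['q'],s['ee_pos'],s['ee_rot'])
d=cap('wrist','w1')
for q,z in [('straightedge',.03),('board',.006)]:print(q,rect('wrist',d,q,z)[:6],rec('wrist',d,q)[:2])
```

```text
[ 5.51644475e-01  2.35099427e-01  1.54205763e+00  9.96370509e-05
  1.36446163e+00 -1.09123217e+00] [0.43084847 0.30813954 0.20897114] [-3.53661168e-05 -3.60221581e-02  9.99350990e-01  3.60048317e-05]
straightedge [(0.83, [428.2, 308.7], [149.3, 36.4], 1.3)] [(0.87, [0.4104, 0.3124, 0.024])]
board [(0.61, [432.2, 303.7], [190.2, 75.9], 5.5)] [(0.9, [0.4219, 0.2865, 0.0048])]
```

View pics/w1.png

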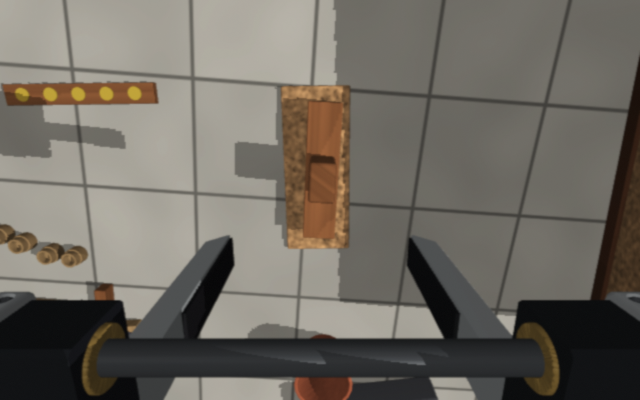

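The straightedge's bar shows at (322,170), and its mask fits 149×36 mm, so the size checks out. I'll turn −2.8° to align, then descend and grip.

Call:
move_arm:
  deltas:
    - [[-1.3, 0.3, -15, 0, 0, -1.4, 1], [-1.3, 0.3, -20, 0, 0, -1.4, 1], [0, 0, -25, 0, 0, 0, 1], [0, 0, -25, 0, 0, 0, 1], [0, 0, -22, 0, 0, 0, 1], [0, 0, -17, 0, 0, 0, 1], [0, 0, -15, 0, 0, 0, 1], [0, 0, -10, 0, 0, 0, 1], [0, 0, -5, 0, 0, 0, 1], [0, 0, 0, 0, 0, 0, 1], [0, 0, 0, 0, 0, 0, 0.2], [0, 0, 0, 0, 0, 0, 0.1], [0, 0, 0, 0, 0, 0, 0.1], [0, 0, 0, 0, 0, 0, 0.1], [0, 0, 0, 0, 0, 0, 0.1], [0, 0, 0, 0, 0, 0, 0.1], [0, 0, 0, 0, 0, 0, 0.1], [0, 0, 0, 0, 0, 0, 0.1], [0, 0, 0, 0, 0, 0, 0.1], [0, 0, 0, 0, 0, 0, 0.1]]
  force: 35

```text
time_s: 4.27
ee_pos: [0.4279, 0.3092, 0.055]
ee_rot: [0.0, -0.013, 1.0, -0.0]
wrist_force: [-0.6, -0.2, -0.0]
finger_gap: 0.0308
grasp_force: 0.0
```

Call:
move_arm:
  deltas:
    - [[0, 0, 0, 0, 0, 0, 0], [0, 0, 0, 0, 0, 0, 0], [0, 0, 0, 0, 0, 0, 0], [0, 0, 0, 0, 0, 0, 0], [0, 0, 2, 0, 0, 0, 0], [0, 0, 4, 0, 0, 0, 0], [0, 0, 8, 0, 0, 0, 0], [0, 0, 12, 0, 0, 0, 0], [0, 0, 16, 0, 0, 0, 0], [0, 0, 20, 0, 0, 0, 0], [0, 0, 20, 0, 0, 0, 0], [0, 0, 14, 0, 0, 0, 0], [0, 0, 4, 0, 0, 0, 0], [0, 0, 0, 0, 0, 0, 0]]
  force: 35

```text
time_s: 5.43
ee_pos: [0.4283, 0.3094, 0.1564]
ee_rot: [0.001, -0.013, 1.0, 0.001]
wrist_force: [-1.0, 0.2, -0.3]
finger_gap: 0.0005
grasp_force: 0.0
```

Run:
```python
from h import *
d=cap('wrist','w2')
for q,z in [('straightedge',.03),('board',.006)]:print(q,rect('wrist',d,q,z)[:6],rec('wrist',d,q)[:2])
```

```text
straightedge [(0.91, [417.3, 308.7], [126.8, 35.7], 1.3)] [(0.63, [0.4057, 0.3112, 0.0233]), (0.24, [0.5437, -0.0333, 0.0033])]
board [(0.58, [431.7, 303.8], [189.3, 76.1], 4.9), (0.49, [689.5, 31.3], [32.3, 57.0], 1.5)] [(0.7, [0.4078, 0.2823, 0.0037])]
```

View pics/w2.png

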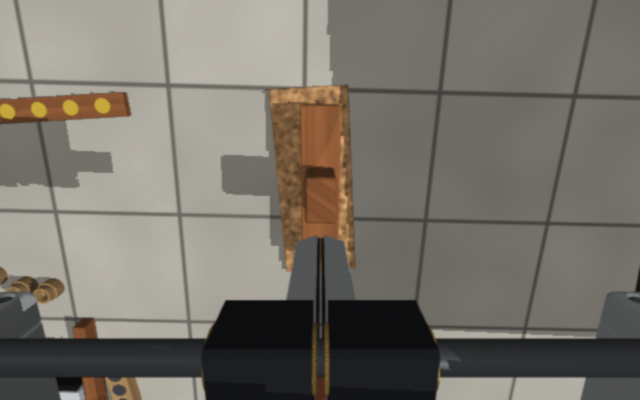

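Straightedge is still in place (bar columns 302–340, grip top about (321,197)) and the closed jaws are empty. I'll check the projection geometry to see why the grip was missed.

Run:
```python
from h import *
s=ctrl.sense();print(np.round(s['ee_pos'],4),s['finger_gap'],s['q'])
d=cap('wrist')
R,t,K=map(np.array,(d['R'],d['t'],d['mtx']))
def pr(p):
    c=R@np.array(p)+t;return np.round((K@c/c[2])[:2],0)
for z in (.006,.03,.076,.139):print(z,pr([.4283,.3094,z]))
for u in [(320,177),(321,197),(322,222),(303,103),(338,103)]:print(u,[np.round(ray(d,[u],z)[0],3).tolist() for z in (.03,.076)])
img=d['pixels'][80:290,250:380];cv2.imwrite('pics/w3.png',cv2.cvtColor(cv2.resize(img,None,fx=2.8,fy=2.8,interpolation=2),cv2.COLOR_RGB2BGR))
d=cap('side');img=d['pixels'][90:210,120:300];cv2.imwrite('pics/s3.png',cv2.cvtColor(cv2.resize(img,None,fx=4,fy=4,interpolation=2),cv2.COLOR_RGB2BGR))
```

```text
[0.4275 0.309  0.1541] 0.0004205148580090788 [ 5.56329541e-01  2.76711637e-01  1.62023012e+00  7.91036606e-06
  1.24623351e+00 -1.03987963e+00]
0.006 [321. 183.]
0.03 [321. 189.]
0.076 [322. 203.]
0.139 [322. 231.]
(320, 177) [[0.417, 0.308, 0.03], [0.407, 0.308, 0.076]]
(321, 197) [[0.436, 0.309, 0.03], [0.423, 0.309, 0.076]]
(322, 222) [[0.461, 0.311, 0.03], [0.445, 0.31, 0.076]]
(303, 103) [[0.351, 0.291, 0.03], [0.351, 0.293, 0.076]]
(338, 103) [[0.351, 0.322, 0.03], [0.35, 0.32, 0.076]]
```

View pics/s3.png

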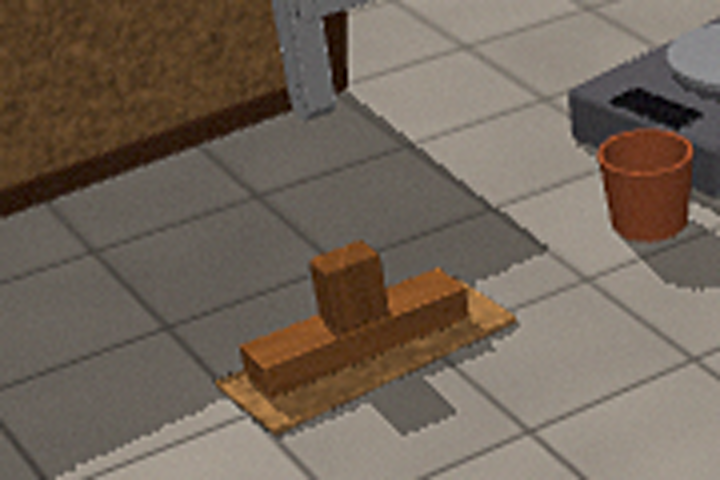

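View pics/w3.png

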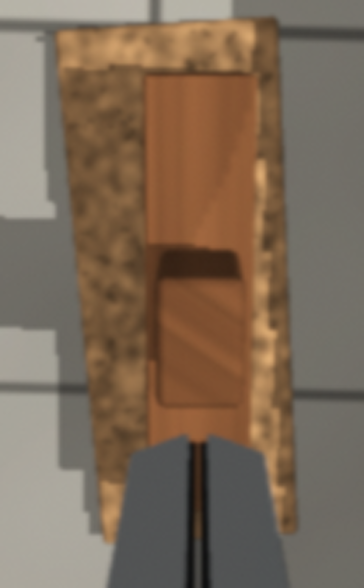

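The side view shows the straightedge upright and undisturbed. The wrist crop puts the grip top at rows 179–226, i.e. centre x ≈ 428, y ≈ 309, which matches the earlier measurement. The jaws had probably not finished closing before I lifted, so I'll retry and check the grip force first.

Call:
move_arm:
  deltas:
    - [[0, 0, 0, 0, 0, 0, 0.6], [0, 0, 0, 0, 0, 0, 0.6], [0, 0, 0, 0, 0, 0, 0.6], [0, 0, 0, 0, 0, 0, 0.6], [0, 0, 0, 0, 0, 0, 0.6], [0, 0, 0, 0, 0, 0, 0.6], [0, 0, 0, 0, 0, 0, 0.6], [0, 0, 0, 0, 0, 0, 0.6], [0, 0, 0, 0, 0, 0, 0.6], [0, 0, 0, 0, 0, 0, 0.6]]
  force: 35

```text
time_s: 6.62
ee_pos: [0.4279, 0.3092, 0.1551]
ee_rot: [0.0, -0.013, 1.0, 0.0]
wrist_force: [-0.6, 0.4, -0.2]
finger_gap: 0.0561
grasp_force: 0.0
```

Call:
move_arm:
  deltas:
    - [[0, 0, -10, 0, 0, 0, 0.6], [0, 0, -20, 0, 0, 0, 0.6], [0, 0, -20, 0, 0, 0, 0.6], [0, 0, -20, 0, 0, 0, 0.6], [0, 0, -15, 0, 0, 0, 0.6], [0, 0, -10, 0, 0, 0, 0.6], [0, 0, -6, 0, 0, 0, 0.6], [0, 0, 0, 0, 0, 0, 0], [0, 0, 0, 0, 0, 0, 0], [0, 0, 0, 0, 0, 0, 0], [0, 0, 0, 0, 0, 0, 0], [0, 0, 0, 0, 0, 0, 0]]
  force: 35

```text
time_s: 7.62
ee_pos: [0.4282, 0.3094, 0.0547]
ee_rot: [0.0, -0.013, 1.0, 0.0]
wrist_force: [-0.5, -0.9, 0.1]
finger_gap: 0.0262
grasp_force: 0.0
```

Call:
move_arm:
  deltas:
    - [[0, 0, 0, 0, 0, 0, 0], [0, 0, 0, 0, 0, 0, 0], [0, 0, 0, 0, 0, 0, 0], [0, 0, 0, 0, 0, 0, 0]]
  force: 35

```text
time_s: 7.95
ee_pos: [0.4279, 0.3092, 0.0541]
ee_rot: [0.0, -0.013, 1.0, 0.0]
wrist_force: [-0.3, -0.1, 0.3]
finger_gap: 0.0016
grasp_force: 0.0
```

Run:
```python
from h import *
d=cap('side');a=cv2.resize(d['pixels'][60:210,130:300],None,fx=3.5,fy=3.5,interpolation=2)
cv2.imwrite('pics/s4.png',cv2.cvtColor(a,cv2.COLOR_RGB2BGR))
R,t,K=map(np.array,(d['R'],d['t'],d['mtx']))
for p in [(.4279,.3092,.037),(.4279,.3092,.076),(.4279,.3092,.006)]:
    c=R@np.array(p)+t;uv=(K@c/c[2])[:2];print(p,(uv-[130,60])*3.5)
```

```text
(0.4279, 0.3092, 0.037) [268.74016799 372.51318379]
(0.4279, 0.3092, 0.076) [260.90329436 327.77905077]
(0.4279, 0.3092, 0.006) [274.75661199 406.85601217]
```

View pics/s4.png

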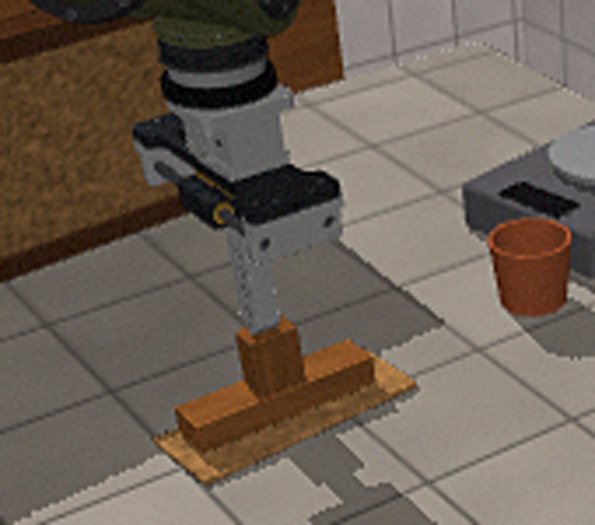

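The side view shows the closed fingertips at about (262,328), right on the grip's top (z ≈ 0.076), although the stated geometry would put them at 0.037. In w1 the open tips are 175 px apart for 94 mm, so they are about 193 mm from the camera. Both views put the real fingertips about 22 mm *behind* the reported TCP, not 17 mm ahead of it. I'll go 39 mm lower to correct for this, and check the force on the way down.

Call:
move_arm:
  deltas:
    - [[0, 0, 6, 0, 0, 0, 0], [0, 0, 6, 0, 0, 0, 0.6], [0, 0, 0, 0, 0, 0, 0.6], [0, 0, 0, 0, 0, 0, 0.6], [0, 0, 0, 0, 0, 0, 0.6], [0, 0, 0, 0, 0, 0, 0.6], [0, 0, 0, 0, 0, 0, 0.6], [0, 0, 0, 0, 0, 0, 0.6], [0, 0, 0, 0, 0, 0, 0.6], [0, 0, 0, 0, 0, 0, 0.6], [0, 0, 0, 0, 0, 0, 0.6], [0, 0, -6, 0, 0, 0, 0.6], [0, 0, -8, 0, 0, 0, 0.6], [0, 0, -8, 0, 0, 0, 0.6], [0, 0, -8, 0, 0, 0, 0.6], [0, 0, -7, 0, 0, 0, 0.6]]
  force: 35

```text
time_s: 9.33
ee_pos: [0.4276, 0.309, 0.0277]
ee_rot: [-0.0, -0.013, 1.0, -0.0]
wrist_force: [-0.1, 0.2, -0.2]
finger_gap: 0.0562
grasp_force: 0.0
```

Call:
move_arm:
  deltas:
    - [[0, 0, -5, 0, 0, 0, 0.6], [0, 0, -4, 0, 0, 0, 0.6], [0, 0, -3, 0, 0, 0, 0.6], [0, 0, 0, 0, 0, 0, 0], [0, 0, 0, 0, 0, 0, 0], [0, 0, 0, 0, 0, 0, 0], [0, 0, 0, 0, 0, 0, 0], [0, 0, 0, 0, 0, 0, 0], [0, 0, 0, 0, 0, 0, 0], [0, 0, 0, 0, 0, 0, 0], [0, 0, 0, 0, 0, 0, 0], [0, 0, 0, 0, 0, 0, 0], [0, 0, 0, 0, 0, 0, 0]]
  force: 35

```text
time_s: 10.42
ee_pos: [0.428, 0.3093, 0.0173]
ee_rot: [0.0, -0.013, 1.0, 0.0]
wrist_force: [-1.1, 0.9, 5.0]
finger_gap: 0.026
grasp_force: 35.0
```

Gripped at 26 mm with 35 N. Next I'll lift it and swing round to the jig.

Call:
move_arm:
  deltas:
    - [[0, 0, 2, 0, 0, 0, 0], [0, 0, 5, 0, 0, 0, 0], [0, 0, 10, 0, 0, 0, 0], [0, 0, 15, 0, 0, 0, 0], [0, 0, 20, 0, 0, 0, 0], [0, 0, 20, 0, 0, 0, 0], [0, 0, 14, 0, 0, 0, 0], [0, 0, 10, 0, 0, 0, 0], [0, 0, 4, 0, 0, 0, 0], [0, 0, 0, 0, 0, 0, 0]]

```text
time_s: 11.25
ee_pos: [0.4281, 0.3093, 0.1179]
ee_rot: [0.001, -0.013, 1.0, 0.0]
wrist_force: [0.1, 0.2, -2.4]
finger_gap: 0.0259
grasp_force: 35.0
```

Call:
move_arm:
  deltas:
    - [[2, -20, 0, 0, 0, -5, 0], [2, -20, 0, 0, 0, -5, 0], [2, -20, 0, 0, 0, -5, 0], [2, -20, 0, 0, 0, -5, 0], [2, -20, 0, 0, 0, -5, 0], [2, -20, 0, 0, 0, -5, 0], [2, -20, 0, 0, 0, -5, 0], [2, -20, 0, 0, 0, -5, 0], [2, -20, 0, 0, 0, -5, 0], [2, -20, 0, 0, 0, -5, 0], [2, -20, 0, 0, 0, -5, 0], [2, -20, 0, 0, 0, -5, 0], [2, -20, 0, 0, 0, -5, 0], [2, -20, 0, 0, 0, -5, 0], [2, -20, 0, 0, 0, -5, 0], [2, -20, 0, 0, 0, -5, 0], [2, -20, 0, 0, 0, -5, 0], [2, -10, 0, 0, 0, -6, 0], [0, 0, 0, 0, 0, 0, 0], [0, 0, 0, 0, 0, 0, 0]]

```text
time_s: 12.92
ee_pos: [0.4634, -0.0408, 0.1163]
ee_rot: [-0.001, 0.704, 0.71, -0.0]
wrist_force: [-0.3, 0.6, -2.0]
finger_gap: 0.0256
grasp_force: 35.0
```

Run:
```python
from h import *
s=ctrl.sense();print(s['q'],s['ee_pos'],s['ee_rot'])
d=cap('wrist','w5')
for q,z in [('jig',.02),('batten',.02),('cup0',.02),('straightedge',.12),('jar_ring',.012)]:print(q,rect('wrist',d,q,z)[:7],rec('wrist',d,q)[:6])
d=cap('top')
for q,z in [('jig',.02),('batten',.02),('straightedge',.13)]:print(q,rect('top',d,q,z)[:6])
```

```text
[-1.66722759e-01  1.83835079e-01  1.83040951e+00  1.40482749e-04
  1.12885578e+00 -1.76392172e-01] [ 0.46342012 -0.04083424  0.11627056] [-6.52794284e-04  7.03701054e-01  7.10495781e-01 -3.82347350e-04]
jig [(0.73, [666.3, -49.6], [158.8, 173.8], 0.6)] []
batten [(0.57, [629.7, -40.6], [153.8, 33.0], 89.7)] [(0.81, [0.6315, -0.0314, 0.0223])]
cup0 [(0.94, [553.3, 18.0], [23.3, 19.1], 0.6), (0.92, [528.8, -90.0], [20.4, 27.1], 20.6), (0.87, [552.2, -9.7], [19.8, 24.0], 48.1), (0.81, [541.0, -40.0], [20.2, 25.6], 47.0), (0.78, [532.8, -64.5], [19.6, 25.6], 28.3), (0.31, [666.2, -50.5], [158.1, 174.1], 0.6)] [(0.97, [0.5529, 0.0158, 0.0117]), (0.86, [0.553, -0.0067, 0.0108]), (0.8, [0.5325, -0.0645, 0.0145]), (0.68, [0.5308, -0.0907, 0.0139]), (0.58, [0.5422, -0.045, 0.0125])]
straightedge [(0.91, [462.0, -39.0], [37.2, 140.6], 0.5)] [(0.7, [0.4585, -0.0188, 0.123])]
jar_ring [(0.5, [566.5, -143.7], [7.4, 27.8], 87.4)] [(0.72, [0.5652, -0.1453, 0.0055])]
jig [(0.87, [672.9, -40.7], [192.8, 159.1], 89.6)]
batten [(0.61, [633.5, -41.2], [28.8, 154.9], 0.5)]
straightedge [(0.56, [460.4, 28.7], [4.3, 32.4], 89.4)]
```

View pics/w5.png

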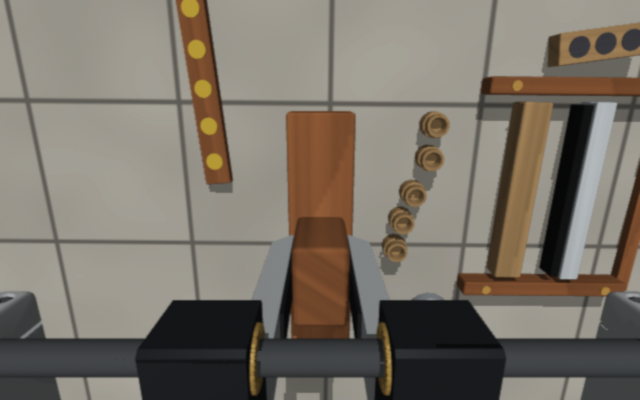

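The wrist view (+x right, +y up) shows the bar held square with its end at (321,112). The cups run from (395,250) to (435,124). The rails lie at rows 93 and 276 with the mouth at columns 460–484, the batten is at (522,190) and the black stop face starts at about (560,190). I'll turn these pixels into positions.

Run:
```python
from h import *
d=cap('wrist')
P={'upper rail inner L':((485,94),.02),'upper inner R':((635,93),.02),'lower rail inner L':((462,276),.02),'lower inner R':((620,277),.02),
'stopface top':((571,104),.022),'stopface bot':((545,277),.022),'bat nearTop':((514,102),.02),'bat nearBot':((490,275),.02),'bat far top':((551,102),.02),'bat far bot':((522,278),.02),'bar endL':((288,113),.129),'bar endR':((354,113),.129),
'mouthU':((484,80),.02),'mouthL':((459,292),.02)}
for k,(u,z) in P.items():print(k,np.round(ray(d,[u],z)[0]*1000,1))
for u in [(395,249),(401,220),(412,193),(430,158),(434,124)]:print(np.round(ray(d,[u],.02)[0]*1000,1))
```

```text
upper rail inner L [592.4  41.7  20. ]
upper inner R [711.3  43.5  20. ]
lower rail inner L [ 593.  -118.5   20. ]
lower inner R [ 738.2 -118.3   20. ]
stopface top [660.9  34.6  22. ]
stopface bot [ 667.9 -117.8   22. ]
bat nearTop [616.4  35.7  20. ]
bat nearBot [ 618.5 -117.3   20. ]
bat far top [646.  36.  20.]
bat far bot [ 648.4 -120.1   20. ]
bar endL [445.2  30.6 129. ]
bar endR [478.9  30.9 129. ]
mouthU [590.2  52.2  20. ]
mouthL [ 592.2 -135.    20. ]
[529.8 -92.2  20. ]
[533.2 -64.7  20. ]
[540.9 -40.2  20. ]
[553.5  -9.9  20. ]
[554.2  17.9  20. ]
```

Call:
move_arm:
  deltas:
    - [[0, 1, -10, 0, 0, 0, 0], [0, 1, -15, 0, 0, 0, 0], [0, 0, -20, 0, 0, 0, 0], [0, 0, -20, 0, 0, 0, 0], [0, 0, -15, 0, 0, 0, 0], [0, 0, -10, 0, 0, 0, 0], [0, 0, -6, 0, 0, 0, 0], [0, 0, -4, 0, 0, 0, 0], [0, 0, -1, 0, 0, 0, 0], [0, 0, -1, 0, 0, 0, 0], [0, 0, 0, 0, 0, 0, 0]]

```text
time_s: 14.63
ee_pos: [0.4642, -0.0389, 0.0154]
ee_rot: [0.0, 0.704, 0.71, 0.0]
wrist_force: [-0.2, 0.2, -1.5]
finger_gap: 0.0257
grasp_force: 35.0
```

Call:
move_arm:
  deltas:
    - [[0, 0, -1, 0, 0, 0, 0], [0, 0, -1, 0, 0, 0, 0], [0, 0, 0, 0, 0, 0, 0]]

```text
time_s: 14.88
ee_pos: [0.4639, -0.0388, 0.0131]
ee_rot: [0.0, 0.704, 0.71, 0.0]
wrist_force: [0.1, 0.0, -2.4]
finger_gap: 0.0261
grasp_force: 35.0
```

Call:
move_arm:
  deltas:
    - [[0, 0, -1, 0, 0, 0, 0], [0, 0, 0, 0, 0, 0, 0]]

```text
time_s: 15.05
ee_pos: [0.4639, -0.0388, 0.012]
ee_rot: [-0.0, 0.704, 0.71, -0.0]
wrist_force: [0.4, 0.3, -2.4]
finger_gap: 0.0256
grasp_force: 35.0
```

Call:
move_arm:
  deltas:
    - [[4, 0, 0, 0, 0, 0, 0], [6, 0.1, 0, 0, 0, 0, 0], [8, 0.1, 0, 0, 0, 0, 0], [7, 0.1, 0, 0, 0, 0, 0], [5, 0, 0, 0, 0, 0, 0], [4, 0, 0, 0, 0, 0, 0], [4, 0, 0, 0, 0, 0, 0], [4, 0.1, 0, 0, 0, 0, 0], [4, 0, 0, 0, 0, 0, 0], [4, 0, 0, 0, 0, 0, 0], [4, 0.1, 0, 0, 0, 0, 0], [4, 0, 0, 0, 0, 0, 0], [4, 0, 0, 0, 0, 0, 0], [4, 0.1, 0, 0, 0, 0, 0], [4, 0, 0, 0, 0, 0, 0], [4, 0, 0, 0, 0, 0, 0], [4, 0.1, 0, 0, 0, 0, 0], [4, 0, 0, 0, 0, 0, 0], [4, 0, 0, 0, 0, 0, 0], [3, 0, 0, 0, 0, 0, 0]]

```text
time_s: 16.72
ee_pos: [0.5533, -0.0381, 0.0121]
ee_rot: [0.0, 0.704, 0.71, 0.0]
wrist_force: [-0.6, 0.1, -1.9]
finger_gap: 0.0259
grasp_force: 35.0
```

Run:
```python
from h import *
s=ctrl.sense();print(s['ee_pos'],s['wrist_force'])
d=cap('wrist','w6')
for q,z in [('batten',.02),('cup0',.02),('straightedge',.024)]:print(q,rect('wrist',d,q,z)[:7])
```

```text
[ 0.5533275  -0.03811668  0.01205288] [-0.56252702  0.12408303 -1.8949055 ]
batten [(0.91, [631.3, -20.7], [115.1, 29.6], 89.5)]
cup0 [(0.81, [581.9, -35.6], [14.9, 25.9], 41.9), (0.81, [579.9, -8.2], [19.5, 23.0], 2.0), (0.41, [587.6, -56.7], [1.1, 6.8], 19.8)]
straightedge [(0.56, [551.9, -33.4], [36.5, 136.6], 0.6)]
```

View pics/w6.png

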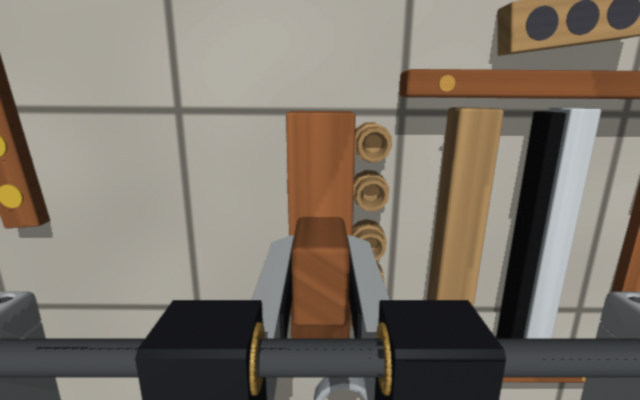

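The wrist view shows the upper cups in line against the bar face at column ~372, the bar end about 8 mm clear of the rail (rows 112 vs 97), and the batten ahead at column ~470. I'll slow down for contact.

Call:
move_arm:
  deltas:
    - [[2, 0, 0, 0, 0, 0, 0], [3, 0, 0, 0, 0, 0, 0], [3, 0.1, 0, 0, 0, 0, 0], [3, 0, 0, 0, 0, 0, 0], [3, 0, 0, 0, 0, 0, 0], [3, 0, 0, 0, 0, 0, 0], [2, 0, 0, 0, 0, 0, 0], [2, 0.1, 0, 0, 0, 0, 0], [2, 0, 0, 0, 0, 0, 0], [2, 0, 0, 0, 0, 0, 0], [2, 0, 0, 0, 0, 0, 0], [2, 0.1, 0, 0, 0, 0, 0], [2, 0, 0, 0, 0, 0, 0], [2, 0, 0, 0, 0, 0, 0], [2, 0, 0, 0, 0, 0, 0], [2, 0, 0, 0, 0, 0, 0], [1, 0, 0, 0, 0, 0, 0], [1, 0, 0, 0, 0, 0, 0]]

```text
time_s: 18.42
ee_pos: [0.5919, -0.0378, 0.012]
ee_rot: [-0.0, 0.704, 0.71, -0.0]
wrist_force: [-0.9, -0.5, -0.7]
finger_gap: 0.0259
grasp_force: 35.0
```

Call:
move_arm:
  deltas:
    - [[1, 0, 0, 0, 0, 0, 0], [1, 0, 0, 0, 0, 0, 0], [1, 0, 0, 0, 0, 0, 0]]

```text
time_s: 18.67
ee_pos: [0.5949, -0.0378, 0.012]
ee_rot: [0.0, 0.704, 0.71, -0.0]
wrist_force: [-1.1, -0.4, -2.6]
finger_gap: 0.026
grasp_force: 35.0
```

Call:
move_arm:
  deltas:
    - [[1, 0, 0, 0, 0, 0, 0], [1, 0, 0, 0, 0, 0, 0], [0, 0, 0, 0, 0, 0, 0]]

```text
time_s: 18.92
ee_pos: [0.5971, -0.0378, 0.012]
ee_rot: [0.0, 0.704, 0.71, 0.0]
wrist_force: [-0.3, -0.1, -1.7]
finger_gap: 0.0259
grasp_force: 35.0
```

Call:
move_arm:
  deltas:
    - [[1, 0, 0, 0, 0, 0, 0], [1, 0, 0, 0, 0, 0, 0], [0, 0, 0, 0, 0, 0, 0]]

```text
time_s: 19.17
ee_pos: [0.5991, -0.0378, 0.0121]
ee_rot: [0.0, 0.704, 0.71, 0.0]
wrist_force: [-0.3, 0.6, -2.6]
finger_gap: 0.0259
grasp_force: 35.0
```

Call:
move_arm:
  deltas:
    - [[1, 0, 0, 0, 0, 0, 0], [1, 0, 0, 0, 0, 0, 0], [0, 0, 0, 0, 0, 0, 0]]

```text
time_s: 19.42
ee_pos: [0.6011, -0.0378, 0.0121]
ee_rot: [0.0, 0.704, 0.71, 0.0]
wrist_force: [0.3, 0.5, -1.2]
finger_gap: 0.0257
grasp_force: 35.0
```

Call:
move_arm:
  deltas:
    - [[1, 0, 0, 0, 0, 0, 0], [1, 0, 0, 0, 0, 0, 0], [0, 0, 0, 0, 0, 0, 0]]

```text
time_s: 19.67
ee_pos: [0.6031, -0.0378, 0.012]
ee_rot: [0.0, 0.704, 0.71, 0.0]
wrist_force: [0.0, 0.2, -2.1]
finger_gap: 0.0257
grasp_force: 35.0
```

Call:
move_arm:
  deltas:
    - [[1, 0, 0, 0, 0, 0, 0], [1, 0, 0, 0, 0, 0, 0], [0, 0, 0, 0, 0, 0, 0]]

```text
time_s: 19.92
ee_pos: [0.6051, -0.0378, 0.0121]
ee_rot: [0.0, 0.704, 0.71, 0.0]
wrist_force: [-0.3, -0.4, -2.4]
finger_gap: 0.0255
grasp_force: 35.0
```

Call:
move_arm:
  deltas:
    - [[1, 0, 0, 0, 0, 0, 0], [0, 0, 0, 0, 0, 0, 0]]

```text
time_s: 20.08
ee_pos: [0.606, -0.0378, 0.012]
ee_rot: [0.0, 0.704, 0.71, 0.0]
wrist_force: [-0.3, -0.3, -1.2]
finger_gap: 0.0256
grasp_force: 35.0
```

Run:
```python
from h import *
s=ctrl.sense();print(s['ee_pos'],s['wrist_force'])
d=cap('wrist','w7')
for q,z in [('batten',.02),('cup0',.02),('straightedge',.024)]:print(q,rect('wrist',d,q,z)[:7])
for i in range(6): cap('top');print(np.round(ctrl.sense()['wrist_force'],2))
```

```text
[ 0.60600636 -0.03782259  0.01203937] [-0.28178335 -0.25006086 -1.21792582]
batten [(0.8, [654.2, -19.6], [26.7, 112.2], 0.5)]
cup0 [(0.64, [632.6, -8.1], [19.5, 23.6], 2.0), (0.63, [634.5, -35.8], [14.6, 25.5], 43.1), (0.57, [632.1, 18.8], [19.3, 20.8], 2.0)]
straightedge [(0.84, [604.5, -32.8], [35.7, 135.9], 0.4)]
[-0.23 -0.58 -2.43]
[-0.16 -0.31 -1.49]
[-0.21  0.37 -1.36]
[-0.38 -0.05 -1.37]
[-0.43  0.59 -1.59]
[-0.63 -0.14 -2.85]
```

View pics/w7.png

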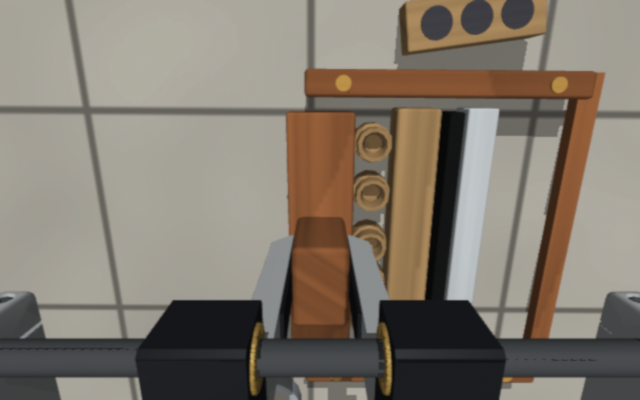

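The wrist view shows the cups between bar and batten, and the batten's far edge (column 441) nearly touching the black face. I'll continue in small steps.

Call:
move_arm:
  deltas:
    - [[1, 0, 0, 0, 0, 0, 0], [1, 0, 0, 0, 0, 0, 0], [0, 0, 0, 0, 0, 0, 0]]

```text
time_s: 20.83
ee_pos: [0.608, -0.0378, 0.012]
ee_rot: [-0.0, 0.704, 0.71, -0.0]
wrist_force: [0.1, 0.2, -2.9]
finger_gap: 0.0258
grasp_force: 35.0
```

Call:
move_arm:
  deltas:
    - [[1, 0, 0, 0, 0, 0, 0], [1, 0, 0, 0, 0, 0, 0], [0, 0, 0, 0, 0, 0, 0]]

```text
time_s: 21.08
ee_pos: [0.6097, -0.0378, 0.0119]
ee_rot: [-0.0, 0.704, 0.71, -0.0]
wrist_force: [-2.9, 0.2, -0.1]
finger_gap: 0.026
grasp_force: 35.0
```

Contact with the stop at x ≈ 0.609, so I'll add force 1 mm at a time.

Call:
move_arm:
  deltas:
    - [[1, 0, 0, 0, 0, 0, 0], [1, 0, 0, 0, 0, 0, 0], [0, 0, 0, 0, 0, 0, 0]]

```text
time_s: 21.33
ee_pos: [0.6111, -0.0378, 0.0118]
ee_rot: [-0.001, 0.704, 0.71, -0.001]
wrist_force: [-8.4, -0.1, 1.4]
finger_gap: 0.0255
grasp_force: 35.0
```

Run:
```python
from h import *
for i in range(4): cap('top');print(np.round(ctrl.sense()['wrist_force'],2),np.round(ctrl.sense()['wrist_torque'],2),np.round(ctrl.sense()['ee_pos'],4))
```

```text
[-7.89 -0.7   0.97] [-0.19  1.62 -0.28] [ 0.6111 -0.0378  0.0118]
[-7.19 -0.46  0.4 ] [-0.17  1.53 -0.27] [ 0.6111 -0.0378  0.0118]
[-7.3  -0.03  1.51] [-0.19  1.55 -0.28] [ 0.6111 -0.0378  0.0118]
[-7.56  0.22  0.27] [-0.16  1.53 -0.29] [ 0.6111 -0.0378  0.0118]
```

Call:
move_arm:
  deltas:
    - [[0.6, 0, 0, 0, 0, 0, 0], [0.6, 0, 0, 0, 0, 0, 0], [0.5, 0, 0, 0, 0, 0, 0], [0, 0, 0, 0, 0, 0, 0], [0, 0, 0, 0, 0, 0, 0], [0, 0, 0, 0, 0, 0, 0], [0, 0, 0, 0, 0, 0, 0], [0, 0, 0, 0, 0, 0, 0]]

```text
time_s: 22.2
ee_pos: [0.6121, -0.0378, 0.0116]
ee_rot: [-0.001, 0.704, 0.71, -0.001]
wrist_force: [-11.6, 0.6, 3.2]
finger_gap: 0.0257
grasp_force: 35.0
```

Run:
```python
from h import *
for i in range(4): d=cap('top');print(np.round(ctrl.sense()['wrist_force'],2),np.round(ctrl.sense()['ee_pos'],4))
d=cap('wrist','w8')
for q,z in [('batten',.02),('cup0',.02),('straightedge',.024)]:print(q,rect('wrist',d,q,z)[:7])
d=cap('side')
for q,z in [('batten',.02),('cup0',.02)]:print(q,rect('side',d,q,z)[:7])
```

```text
[-10.55   0.08   3.33] [ 0.6121 -0.0378  0.0116]
[-11.28   0.32   3.33] [ 0.6121 -0.0378  0.0116]
[-11.25  -0.19   4.05] [ 0.6121 -0.0378  0.0117]
[-11.77  -0.02   2.53] [ 0.6121 -0.0378  0.0116]
batten [(0.85, [660.4, -19.2], [27.1, 112.3], 0.3)]
cup0 [(0.89, [638.5, 18.6], [19.7, 21.2], 0.5), (0.77, [638.3, -8.0], [18.7, 23.7], 3.5), (0.62, [640.7, -35.4], [15.6, 26.1], 44.3), (0.51, [630.0, -91.0], [2.5, 7.1], 1.9)]
straightedge [(0.91, [610.7, -33.0], [36.6, 136.4], 0.3)]
batten [(0.89, [663.6, -69.2], [117.4, 39.9], 81.2)]
cup0 [(0.59, [641.5, -99.7], [17.9, 8.2], 79.4), (0.58, [358.4, 28.9], [29.2, 164.5], 4.5)]
```

Held at about 11.3 N for over half a second. Now I'll ease off slowly.

Call:
move_arm:
  deltas:
    - [[-0.25, 0, 0, 0, 0, 0, 0], [-0.25, 0, 0, 0, 0, 0, 0], [-0.25, 0, 0, 0, 0, 0, 0], [-0.25, 0, 0, 0, 0, 0, 0], [-0.25, 0, 0, 0, 0, 0, 0], [-0.25, 0, 0, 0, 0, 0, 0], [-0.25, 0, 0, 0, 0, 0, 0], [-0.25, 0, 0, 0, 0, 0, 0], [-0.25, 0, 0, 0, 0, 0, 0], [-0.25, 0, 0, 0, 0, 0, 0], [-0.25, 0, 0, 0, 0, 0, 0], [-0.25, 0, 0, 0, 0, 0, 0], [-0.25, 0, 0, 0, 0, 0, 0], [-0.25, 0, 0, 0, 0, 0, 0], [-0.25, 0, 0, 0, 0, 0, 0], [-0.25, 0, 0, 0, 0, 0, 0], [-0.25, 0, 0, 0, 0, 0, 0], [-0.25, 0, 0, 0, 0, 0, 0], [-0.25, 0, 0, 0, 0, 0, 0], [-0.25, 0, 0, 0, 0, 0, 0]]

```text
time_s: 24.42
ee_pos: [0.6087, -0.0378, 0.0122]
ee_rot: [0.0, 0.704, 0.71, 0.0]
wrist_force: [-0.3, 0.0, -2.5]
finger_gap: 0.0256
grasp_force: 35.0
```

Call:
move_arm:
  deltas:
    - [[-0.25, 0, 0, 0, 0, 0, 0], [-0.25, 0, 0, 0, 0, 0, 0], [-0.25, 0, 0, 0, 0, 0, 0], [-0.25, 0, 0, 0, 0, 0, 0], [-0.25, 0, 0, 0, 0, 0, 0], [-0.25, 0, 0, 0, 0, 0, 0], [-0.3, 0, 0, 0, 0, 0, 0], [-0.3, 0, 0, 0, 0, 0, 0], [-0.5, 0, 0, 0, 0, 0, 0], [-0.5, 0, 0, 0, 0, 0, 0], [-1, 0, 0, 0, 0, 0, 0], [-1, 0, 0, 0, 0, 0, 0], [-1, 0, 0, 0, 0, 0, 0], [-2, 0, 0, 0, 0, 0, 0], [-2, 0, 0, 0, 0, 0, 0], [-3, 0, 0, 0, 0, 0, 0], [-4, 0, 0, 0, 0, 0, 0], [-4, 0, 0, 0, 0, 0, 0], [0, 0, 0, 0, 0, 0, 0]]

```text
time_s: 26.0
ee_pos: [0.5867, -0.0378, 0.012]
ee_rot: [-0.0, 0.704, 0.71, -0.0]
wrist_force: [0.5, 0.5, -2.2]
finger_gap: 0.026
grasp_force: 35.0
```

Run:
```python
from h import *
print(ctrl.sense()['ee_pos'],np.round(ctrl.sense()['wrist_force'],2))
d=cap('wrist','w9')
for q,z in [('batten',.02),('cup0',.02),('straightedge',.024)]:print(q,rect('wrist',d,q,z)[:7])
```

```text
[ 0.58670734 -0.0378035   0.01203414] [ 0.5   0.45 -2.17]
batten [(0.6, [657.3, -19.5], [29.4, 113.4], 0.0)]
cup0 [(0.8, [634.5, -8.0], [20.5, 24.7], 63.6), (0.79, [634.9, -62.0], [20.7, 30.2], 32.3), (0.73, [634.7, -38.0], [20.1, 26.9], 27.8)]
straightedge [(0.62, [585.2, -33.0], [35.7, 135.4], 0.4)]
```

Cup centres sit about 22.5 mm from the batten's centre, so the row stayed put. I'll lift, return to the board, and look at the row on the way.

Call:
move_arm:
  deltas:
    - [[-2, 0, 4, 0, 0, 0, 0], [-4, 0, 8, 0, 0, 0, 0], [-8, 0, 14, 0, 0, 0, 0], [-10, 0, 18, 0, 0, 0, 0], [-12, 0, 20, 0, 0, 0, 0], [-14, 0, 18, 0, 0, 0, 0], [-15, 0, 12, 0, 0, 0, 0], [-15, 0, 6, 0, 0, 0, 0], [-10, 0, 0, 0, 0, 0, 0], [0, 0, 0, 0, 0, 0, 0]]

```text
time_s: 27.03
ee_pos: [0.4963, -0.0378, 0.1132]
ee_rot: [0.0, 0.704, 0.71, 0.0]
wrist_force: [0.5, -0.2, -1.7]
finger_gap: 0.0256
grasp_force: 35.0
```

Run:
```python
from h import *
print(ctrl.sense()['ee_pos'],np.round(ctrl.sense()['wrist_force'],2))
d=cap('wrist','w10')
for q,z in [('batten',.02),('cup0',.02),('straightedge',.125)]:print(q,rect('wrist',d,q,z)[:7])
img=d['pixels'][60:310,330:600];cv2.imwrite('pics/w10c.png',cv2.cvtColor(cv2.resize(img,None,fx=2.2,fy=2.2,interpolation=2),cv2.COLOR_RGB2BGR))
```

```text
[ 0.49631206 -0.03780114  0.11324923] [ 0.51 -0.23 -1.72]
batten [(0.58, [655.9, -40.4], [33.5, 153.9], 0.5)]
cup0 [(0.98, [632.4, -9.1], [20.2, 28.7], 65.4), (0.96, [632.3, -39.4], [20.7, 28.7], 48.3), (0.82, [632.0, -63.2], [19.7, 27.5], 50.5), (0.81, [632.6, -89.4], [19.1, 29.6], 46.3), (0.58, [632.4, 17.9], [19.8, 27.4], 72.9), (0.23, [668.2, -40.6], [192.5, 157.6], 90.0)]
straightedge [(0.74, [494.9, -32.8], [36.7, 136.1], 0.5), (0.65, [540.9, -72.7], [7.8, 1.3], 0.4)]
```

View pics/w10c.png

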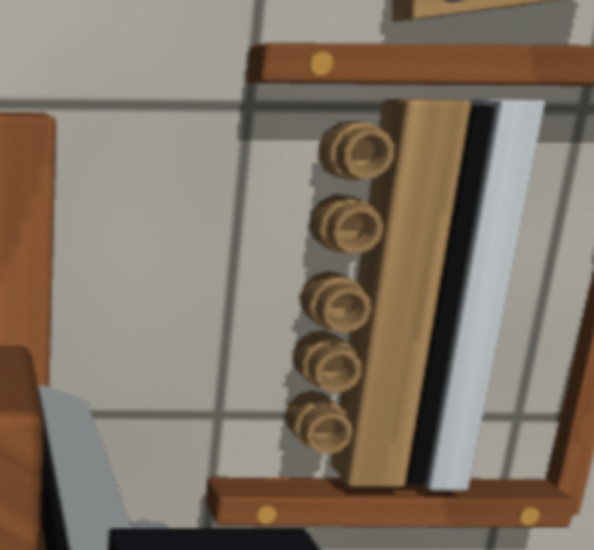

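All five cups stand in one straight line at column ~340, along the batten. I'll compare the cup-to-batten gap with the pressed state (25.5 mm from cup front to batten far edge).

Run:
```python
from h import *
d=cap('wrist')
def ext(q):
    for r in ctrl.regions_of('wrist',q)[:5]:
        p=np.argwhere(r['mask'])[:,::-1];w=ray(d,p,.02)*1000
        print(q,round(r['score'],2),'y',w[:,1].mean().round(1),'xmax',np.percentile(w[:,0],99.5).round(1),'xmin',w[:,0].min().round(1))
ext('cup0');ext('batten')
```

```text
cup0 0.84 y -39.0 xmax 646.5 xmin 618.3
cup0 0.62 y -89.4 xmax 645.5 xmin 618.7
cup0 0.59 y 18.3 xmax 645.6 xmin 618.8
cup0 0.57 y -63.6 xmax 646.3 xmin 619.8
cup0 0.55 y -8.9 xmax 645.8 xmin 618.8
batten 0.72 y -34.3 xmax 671.4 xmin 639.5
```

The gap is 25.2 mm, unchanged, so the cups are still against the batten. Back to the board.

Call:
move_arm:
  deltas:
    - [[-3.6, 19, 0, 0, 0, 5, 0], [-3.6, 19, 0, 0, 0, 5, 0], [-3.6, 19, 0, 0, 0, 5, 0], [-3.6, 19, 0, 0, 0, 5, 0], [-3.6, 19, 0, 0, 0, 5, 0], [-3.6, 19, 0, 0, 0, 5, 0], [-3.6, 19, 0, 0, 0, 5, 0], [-3.6, 19, 0, 0, 0, 5, 0], [-3.6, 19, 0, 0, 0, 5, 0], [-3.6, 19, 0, 0, 0, 5, 0], [-3.6, 19, 0, 0, 0, 5, 0], [-3.6, 19, 0, 0, 0, 5, 0], [-3.6, 19, 0, 0, 0, 5, 0], [-3.6, 19, 0, 0, 0, 5, 0], [-3.6, 19, 0, 0, 0, 5, 0], [-3.6, 19, 0, 0, 0, 5, 0], [-3.6, 19, 0, 0, 0, 5, 0], [-3.6, 19, 0, 0, 0, 5, 0], [0, 0, 0, 0, 0, 4, 0], [0, 0, 0, 0, 0, 0, 0]]

```text
time_s: 29.05
ee_pos: [0.4324, 0.305, 0.1116]
ee_rot: [-0.0, -0.041, 0.999, -0.0]
wrist_force: [1.2, 0.2, -2.2]
finger_gap: 0.0254
grasp_force: 35.0
```

Call:
move_arm:
  deltas:
    - [[0, 0, -10, 0, 0, 0, 0], [0, 0, -20, 0, 0, 0, 0], [0, 0, -20, 0, 0, 0, 0], [0, 0, -15, 0, 0, 0, 0], [0, 0, -10, 0, 0, 0, 0], [0, 0, -6, 0, 0, 0, 0], [0, 0, -4, 0, 0, 0, 0], [0, 0, -4, 0, 0, 0, 0], [0, 0, -2, 0, 0, 0, 0], [0, 0, -2, 0, 0, 0, 0], [0, 0, 0, 0, 0, 0, 0]]

```text
time_s: 29.97
ee_pos: [0.4327, 0.3042, 0.0191]
ee_rot: [0.0, -0.039, 0.999, 0.0]
wrist_force: [0.1, -0.3, -1.9]
finger_gap: 0.0257
grasp_force: 35.0
```

Run:
```python
from h import *
print(ctrl.sense()['ee_pos'],ctrl.sense()['ee_rot'],np.round(ctrl.sense()['wrist_force'],2))
d=cap('wrist')
for q,z in [('straightedge',.033),('board',.006)]:print(q,rect('wrist',d,q,z)[:3])
```

```text
[0.43272754 0.30423923 0.01910628] [ 1.22935743e-04 -3.88190652e-02  9.99246247e-01  6.06391897e-05] [ 0.07 -0.29 -1.93]
straightedge [(0.63, [424.9, 303.4], [135.3, 36.3], 4.6)]
board [(0.61, [359.3, 123.1], [14.6, 24.1], 81.8), (0.58, [394.8, 300.1], [114.0, 75.0], 4.7)]
```

Call:
move_arm:
  deltas:
    - [[0, 0, -1, 0, 0, 0, 0], [0, 0, -1, 0, 0, 0, 0], [0, 0, -0.5, 0, 0, 0, 0], [0, 0, 0, 0, 0, 0, 0]]

```text
time_s: 30.45
ee_pos: [0.4329, 0.3044, 0.0173]
ee_rot: [0.0, -0.039, 0.999, 0.0]
wrist_force: [-3.1, -1.4, 8.3]
finger_gap: 0.0258
grasp_force: 35.0
```

On the board with about 10 N of upward contact force. Next: ease up 0.4 mm, open, retreat.

Call:
move_arm:
  deltas:
    - [[0, 0, 0.4, 0, 0, 0, 0], [0, 0, 0, 0, 0, 0, 0.35], [0, 0, 0, 0, 0, 0, 0.5], [0, 0, 0, 0, 0, 0, 0.6], [0, 0, 0, 0, 0, 0, 0.6], [0, 0, 0, 0, 0, 0, 0.6], [0, 0, 0, 0, 0, 0, 0.6], [0, 0, 0, 0, 0, 0, 0.6]]

```text
time_s: 31.12
ee_pos: [0.4327, 0.3042, 0.0169]
ee_rot: [-0.0, -0.039, 0.999, -0.0]
wrist_force: [-0.0, -0.3, 0.7]
finger_gap: 0.056
grasp_force: 0.0
```

Call:
move_arm:
  deltas:
    - [[0, 0, 4, 0, 0, 0, 0.6], [0, 0, 8, 0, 0, 0, 0.6], [0, 0, 15, 0, 0, 0, 0.6], [0, 0, 20, 0, 0, 0, 0.6], [0, 0, 25, 0, 0, 0, 0.6], [0, 0, 25, 0, 0, 0, 0.6], [0, 0, 25, 0, 0, 0, 0.6], [0, 0, 25, 0, 0, 0, 0.6], [0, 0, 20, 0, 0, 0, 0.6], [0, 0, 15, 0, 0, 0, 0.6], [0, 0, 0, 0, 0, 0, 0.6]]

```text
time_s: 32.03
ee_pos: [0.4336, 0.3048, 0.2028]
ee_rot: [0.002, -0.039, 0.999, 0.001]
wrist_force: [-0.2, 1.2, 0.8]
finger_gap: 0.0565
grasp_force: 0.0
```

Run:
```python
from h import *
s=ctrl.sense();print(s['time_s'],s['ee_pos'],s['finger_gap'])
d=cap('wrist')
for q,z in [('straightedge',.03),('board',.006)]:print(q,rect('wrist',d,q,z)[:3])
d=cap('top')
for q,z in [('batten',.02),('cup0',.02),('jar_ring',.012),('cage',.016),('spare_bar',.01)]:print(q,rect('top',d,q,z)[:6])
```

```text
32.0333 [0.43359097 0.30477212 0.20281334] 0.056518315047705846
straightedge [(0.55, [432.5, 303.7], [148.9, 36.6], 4.6)]
board [(0.74, [432.2, 303.9], [189.9, 76.3], 4.9)]
batten [(0.87, [658.8, -40.4], [152.7, 30.7], 89.4)]
cup0 [(0.62, [634.0, 17.6], [17.4, 20.3], 89.3), (0.51, [634.0, -92.0], [17.5, 18.0], 88.4), (0.38, [635.8, -40.9], [19.9, 20.4], 88.9)]
jar_ring [(0.5, [562.9, -170.5], [25.7, 40.8], 31.5)]
cage []
spare_bar [(0.89, [365.7, 44.7], [21.9, 158.0], 5.1)]
```

```bash
python3 -c "
from h import *
print(ctrl.sign_off())"
```

```text
the job is handed in; nothing more can be done
None
```

The job is handed in (no verdict was returned): all five cups stand in one straight row against the batten, after being pressed on the stop at about 11 N by wrist-force reading, and the straightedge is back flat on its board, centred within about 1 mm.

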